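# Put the seasonings back where they belong

### The arm

A 6-joint arm with a two-finger parallel gripper is mounted at the origin on a cart in front of the work surface, level with it; the furniture and walls round the work are solid. World frame = base frame: x ahead of the robot, y to its left, z up, the work surface at z = 0. Lengths are in mm, angles in rad, forces in N, time in s.
With the tool pointing down it reaches from about 300 to 775 mm from the base axis. Payload 14.6 kg.
Tool frame: the origin (TCP) lies on the centre line of the jaws, within the pads' length; the fingertips stand 8 mm ahead of it and the grasp point (between the pads) lies 11 mm behind it; z points along the fingers, y is the direction in which the jaws open and shut (so a half turn about z gives the same grasp; the last joint's range is limited). The gripper opens to 94 mm and grips with 3 to 60 N. Pads are 16 mm wide; open, the fingers measure 119 mm over their backs; the gripper's body (75 mm by 177 mm) begins 78 mm behind the grasp point.
Start: joints at [-0.067, 0.3, 1.521, -0, 1.321, -0.067], TCP at [549.99, -0.002, 178.246] pointing down, gripper open.
Joint ranges: [-3.03, 3.03], [-0.79, 2.21], [0.23, 2.52], [-1.04, 4.18], [0, 3.07], [-2.55, 2.55]. Speed limits (rad/s): [2.22, 2.22, 2.57, 3.14, 3.14, 3.14].

### API

Orientations are given as [roll, pitch, yaw] about the fixed x, y, z axes, in that order (R = Rz(yaw) Ry(pitch) Rx(roll)).
In Python, from cell import read_state, cams, manip gives the robot as it stands.
- The arm moves only by the shell command python3 -m handwheel 'ROWS' [OPENING] [FORCE]. ROWS is JSON, a list of rows, each a list of 4 numbers: the shift along the tool's x, y, z in m, then the turn about the tool's z in degrees. In form: [[dx, dy, dz, turn], ...]. A call has 1 to 5 rows; each row is the pose to reach, as a shift and turn from the pose measured when the call began, along the tool's axes at that moment; what a row does not reach only later rows make up. A row lasts 1/8 s, in which the tool goes at most 62.5 mm and 10.7 degrees, less where a joint would pass 70% of its speed; a pose out of reach is approached as far as the arm can. A call with a gripper value outside its range is refused whole. OPENING is the closure, from 0 (fully open) to 1 (shut), set as the call begins (- or left out, the last holds). The fingers move at their own pace and stop on an object; FORCE is the grip in N (left out, the last holds). Time passes only in rows, so rows that repeat a pose let the fingers close. It gives the time, the measured TCP pose, the force and the opening at its end, in the units of the state.
- read_state(): the state, without advancing time (a new reading comes with each control period).
- cams.camera(name): name is "scene" or "side" or "wrist"; returns the picture (400x640x3 uint8, red, green, blue); there is no depth.
- cams.get_calibration(name): a dict with "vertical_fov" (degrees; the focal length in pixels is half the picture's height over the tangent of half this angle, whatever the lens; pixels are square), "cx", "cy" (the principal point, pixels), "R" (3x3) and "t" (3): a world point X has camera coordinates R X + t. Camera axes: x right, y down, z forward; pixel columns grow to the right and rows downward; lengths in mm; the calibration is good to about 2 mm. The wrist camera is an equidistant fisheye: a pixel r from the principal point sees the ray r / f radians off the axis. A picture is of the moment at which its call begins: read the wrist's pose just before it. get_calibration takes no time and is no camera call; for the wrist camera it gives the pose at the moment of the call.
- manip.sign_off(): hands the job in, once; it reports no verdict.
The state is a dict: "clock": time; "joints": joint angles; "qd": joint speeds; "effort": joint torques, N m; "eef_pos": TCP position; "eef_rot": TCP orientation; "wrist_force": force on the tool from outside, world axes, zero at the start; "moment": the same for the moment, N m; "finger_gap": finger opening in mm.
Only numpy, scipy, OpenCV 4.12 (cv2) and the standard library are available. Lean on these libraries where they do the work, as an engineer would, in place of code of your own. Each camera call takes 0.05 s, during which the arm holds its last target. There are 200 camera calls.

### The job

Cooking is done, so put away the seasonings left along the near edge of the worktop, in front of you: stand the two spice jars in the small wooden rack, one in each of the two empty bays beside the dropper bottle; stand the pepper mill in the wide well of the salt-and-pepper stand and the salt shaker in its narrow well; and put the lemon in the white bowl. Everything but the lemon ends upright and seated on the floor of its place, and all is let go. Do not knock anything over, leave the dropper bottle in its middle bay, and do not shift the drinking glass.

Things in the scene. Friction and masses are not known exactly. Their poses are not given: they have to be found in the camera images.
- pepper_mill: Turned wooden pepper mill, upright, loose, 58 mm wide at the foot, waisted, 170 mm tall, about 0.18 kg. Origin: centre of its underside, z up. Its round head is 48 mm wide, from 123 to 159 mm up (a 12 mm wide knob on top of it): grasp the head at about 140 mm up. It is far taller than the salt shaker, so the stand is easier to fill with the shaker first and the mill after it. Yaw does not matter.
- salt_shaker: Glass salt shaker with a grey domed cap, upright, loose, 44 mm wide, 90 mm tall, about 0.1 kg. Origin: centre of its underside, z up. The body is up to 44 mm wide to 74 mm up; grasp it at about 55 mm up. Yaw does not matter.
- red_cap_jar: Round spice jar with a red cap, upright, loose, 45 mm wide, 106 mm tall, about 0.11 kg. Origin: centre of its underside, z up. Grasp it at about 80 mm up. Yaw does not matter. Either empty bay of the rack will do. (The jars far off at the left of the worktop are not part of the job.)
- white_cap_jar: Round spice jar with a white cap, upright, loose, 47 mm wide, 98 mm tall, about 0.11 kg. Origin: centre of its underside, z up. Grasp it at about 75 mm up. Yaw does not matter. Either empty bay of the rack will do.
- lemon_mid (a point): Centre of a yellow lemon, loose, lying on its side, about 26 mm above what it lies on; 71 mm long along its own x, 53 mm wide along y, 51 mm high, about 0.085 kg. Grasp it across its width (its y) near mid-height; it may roll if pushed. (Another lemon, far off at the left, is not part of the job.)
- spice_rack: Light wooden spice rack, fixed, 240 mm long (its y) and 84 mm deep (its x), with three bays in a row, open above. Origin: centre of its underside; its +x points from the open front (two thin steel rods, up to 44 mm high) to the back board. Bay centres lie at y = -74, 0 and +74 mm, x = 0; each bay is 64 mm deep (x) by 68 mm wide (y), its floor 12 mm above the origin. Back board and end panels rise to 58 mm, dividers to 37 mm. The middle bay already holds the dropper bottle.
- mill_stand: Salt-and-pepper stand, fixed: a light wooden board 196 mm long (its y), 100 mm deep (its x), 25 mm high, with two round wells 14 mm deep whose floors lie 11 mm above the origin. Origin: centre of its underside. The wide well, 74 mm across, has its centre at x = 0, y = +42 mm; the narrow well, 57 mm across, at x = 0, y = -48 mm. The mill does not fit the narrow one.
- white_bowl: Small white stoneware bowl, empty, fixed, 154 mm across at the rim, 62 mm high, about 64 mm inner radius at the rim, narrowing to about 30 mm at its inner floor, 10 mm up. Origin: centre of its underside, z up.
- dropper: Small amber dropper bottle with a black rubber bulb, loose, 33 mm wide, 102 mm tall, standing in the middle bay of the spice rack, where it stays. Origin: centre of its underside.
- tumbler: Tall clear drinking glass, loose, 87 mm wide, 142 mm tall, standing behind the work. It is to stay where it is. Origin: centre of its underside.
There are look-alikes about, which are no part of the job. What is shaped like the red_cap_jar but green or turquoise is not meant. What is shaped like the part that bears lemon_mid but orange is not meant.

How it is judged (in metres and radians):
At the end, for the whole second after the job is handed in: Mill in the wide well, shaker in the narrow one, one spice jar in each outer bay, dropper still in the middle bay: each within 13 mm of centre (dropper 22), on its floor within 6 mm, upright within 7 degrees, at rest. Lemon centre within 45 mm of the bowl axis, below 65 mm (x of pepper_mill in the frame of mill_stand between -0.013 and 0.013 m and y of pepper_mill in the frame of mill_stand between 0.029 and 0.055 m and z of pepper_mill in the frame of mill_stand between 0.005 and 0.017 m and angle between each of pepper_mill, salt_shaker, dropper's own z axis and vertical below 0.12 rad and x of salt_shaker in the frame of mill_stand between -0.013 and 0.013 m and y of salt_shaker in the frame of mill_stand between -0.061 and -0.035 m and z of salt_shaker in the frame of mill_stand between 0.005 and 0.017 m and (((x of red_cap_jar in the frame of spice_rack between -0.013 and 0.013 m and y of red_cap_jar in the frame of spice_rack between -0.087 and -0.061 m and z of red_cap_jar in the frame of spice_rack between 0.006 and 0.018 m and angle between red_cap_jar's own z axis and vertical below 0.12 rad) and (x of white_cap_jar in the frame of spice_rack between -0.013 and 0.013 m and y of white_cap_jar in the frame of spice_rack between 0.061 and 0.087 m and z of white_cap_jar in the frame of spice_rack between 0.006 and 0.018 m and angle between white_cap_jar's own z axis and vertical below 0.12 rad)) or ((x of red_cap_jar in the frame of spice_rack between -0.013 and 0.013 m and y of red_cap_jar in the frame of spice_rack between 0.061 and 0.087 m and z of red_cap_jar in the frame of spice_rack between 0.006 and 0.018 m and angle between red_cap_jar's own z axis and vertical below 0.12 rad) and (x of white_cap_jar in the frame of spice_rack between -0.013 and 0.013 m and y of white_cap_jar in the frame of spice_rack between -0.087 and -0.061 m and z of white_cap_jar in the frame of spice_rack between 0.006 and 0.018 m and angle between white_cap_jar's own z axis and vertical below 0.12 rad))) and horizontal distance between lemon_mid and white_bowl below 0.045 m and z of lemon_mid in the frame of white_bowl below 0.065 m and x of dropper in the frame of spice_rack between -0.022 and 0.022 m and y of dropper in the frame of spice_rack between -0.022 and 0.022 m and z of dropper in the frame of spice_rack between 0.006 and 0.018 m and linear speed of each of pepper_mill, salt_shaker, red_cap_jar, white_cap_jar, dropper below 0.02 m/s); the robot touches nothing.
It fails at once if a jar, the shaker, the mill, the dropper bottle or the glass is knocked over (leans more than 35 degrees) (angle between any of pepper_mill, salt_shaker, red_cap_jar, white_cap_jar, dropper, tumbler's own z axis and vertical above 0.6 rad).
It fails at once if the drinking glass is shifted by more than 20 mm (distance of tumbler from where it was at the start of the episode above 0.02 m).
It also fails if it takes over 128 s, if anything falls off the work surface, if the arm or the gripper's body presses on something with over 40 N, if the wrist force passes 120 N, or if a joint passes its speed limit or range.

## Working session

There is one attempt and no reset: what is moved stays moved. The work goes in short steps, Python scripts to look and compute and a shell command to move; the robot and the scene stay as the last step left them, time stands still between calls to the robot, and variables do not carry over. Pictures are saved under pics/ and viewed, about 12 in all and at most 16, crops included, and the job is handed in when it is done.

```bash
ls; mkdir -p pics
cat > h.py <<'E'
import numpy as np, cv2
from cell import read_state, cams, manip
from scipy.spatial.transform import Rotation as Rn
def ray(c,u,v,fish=False):
    f=200/np.tan(np.radians(c["vertical_fov"]/2)); x,y=(u-c["cx"])/f,(v-c["cy"])/f
    if fish:
        r=np.hypot(x,y); s=np.sin(r)/r if r>1e-9 else 1; d=np.array([x*s,y*s,np.cos(r)])
    else: d=np.array([x,y,1.])
    R=np.array(c["R"]);t=np.array(c["t"]); return -R.T@t, R.T@d
def onz(c,u,v,z,fish=False):
    o,d=ray(c,u,v,fish); return o+d*(z-o[2])/d[2]
def proj(c,X,fish=False):
    p=np.array(c["R"])@np.array(X,float)+np.array(c["t"]); f=200/np.tan(np.radians(c["vertical_fov"]/2))
    if fish:
        a=np.arctan2(np.hypot(p[0],p[1]),p[2]); h=np.hypot(p[0],p[1])+1e-9; return c["cx"]+f*a*p[0]/h,c["cy"]+f*a*p[1]/h
    return c["cx"]+f*p[0]/p[2],c["cy"]+f*p[1]/p[2]
def snap(n,name):
    c=cams.get_calibration(n); im=cams.camera(n); cv2.imwrite(f"pics/{name}.png",cv2.cvtColor(im,cv2.COLOR_RGB2BGR)); np.save(f"pics/{name}.npy",np.array([c],dtype=object),allow_pickle=True); return c,im
def load(name): return np.load(f"pics/{name}.npy",allow_pickle=True)[0], cv2.imread(f"pics/{name}.png")
E
python3 - <<'E'
from h import *
for n in("scene","side","wrist"):
    c,im=snap(n,n+"0"); print(n,c["vertical_fov"],(-np.array(c["R"]).T@np.array(c["t"])).round(), np.array(c["R"])[2].round(2))
print(read_state())
E
```

```text
pics
scene 57.42239891479809 [ -78. -692.  704.] [ 0.58  0.57 -0.58]
side 45.378840874072246 [-158. 1015.  562.] [ 0.52 -0.77 -0.38]
wrist 65.70646984690485 [550.  74. 383.] [-0.   -0.25 -0.97]
{'clock': 0.15, 'joints': array([-6.65788143e-02,  3.00332701e-01,  1.52140548e+00, -1.35223274e-05,
        1.32070974e+00, -6.66274401e-02]), 'qd': array([ 0.00106582, -0.00061075, -0.00228776, -0.00024602, -0.00031767,
       -0.00019355]), 'effort': array([-2.50185103e-04, -5.31960297e+01, -3.52822959e+01,  7.07691838e-02,
        2.35654798e-02, -3.66386917e-05]), 'eef_pos': array([5.49786811e+02, 1.90228121e-02, 1.77836551e+02]), 'eef_rot': array([-3.14073841e+00, -4.38722657e-05,  1.57084829e+00]), 'wrist_force': array([-0.85405035, -0.3965286 ,  0.31370316]), 'moment': array([0.02206262, 0.00571543, 0.00980286]), 'finger_gap': 93.71011156809715}
```

View pics/scene0.png

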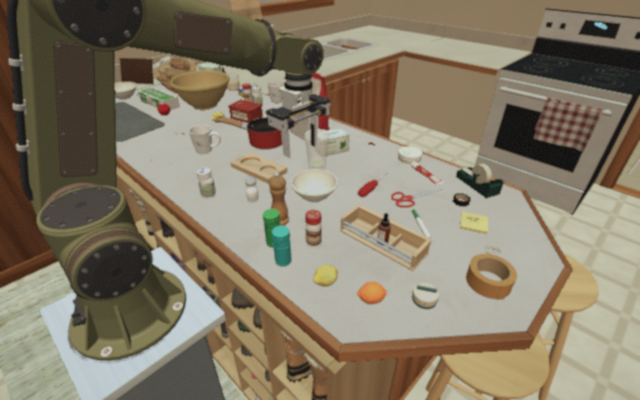

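View pics/side0.png

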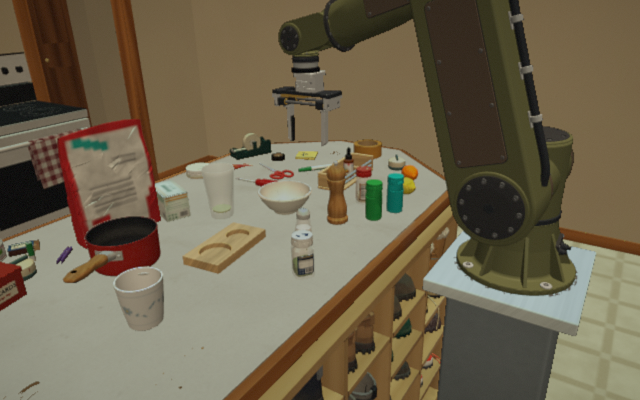

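View pics/wrist0.png

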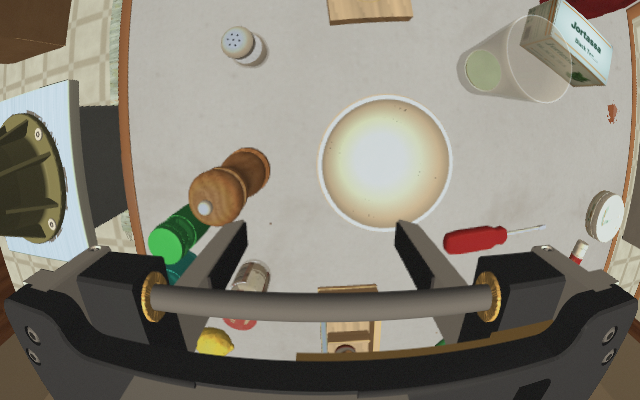

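Scene shows: white-cap jar (205,182), shaker (252,188), mill (279,200), red-cap jar (314,227), lemon (326,274), rack (385,237), stand (259,167) and bowl (314,184). The look-alikes are green (272,228), turquoise (282,246) and orange (372,292). The side view shows the same items; the wrist view shows the bowl, mill and a shaker-like top (240,42). I'll confirm the candidates in enlarged crops.

Run:
```python
from h import *
c,im=load("scene0"); cv2.imwrite("pics/sc1.png",cv2.resize(im[145:310,180:445],None,fx=3,fy=3,interpolation=cv2.INTER_CUBIC))
c,im=load("side0"); cv2.imwrite("pics/sd1.png",cv2.resize(im[140:285,175:435],None,fx=3,fy=3,interpolation=cv2.INTER_CUBIC))
```

```text
(no output)
```

View pics/sc1.png

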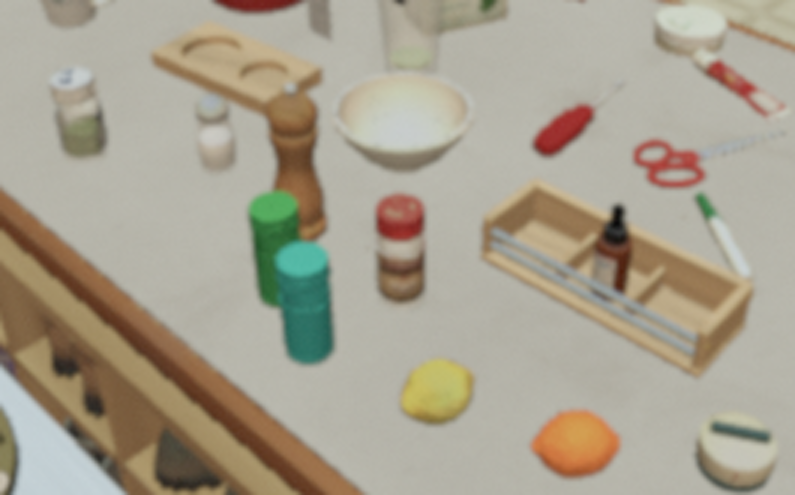

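View pics/sd1.png

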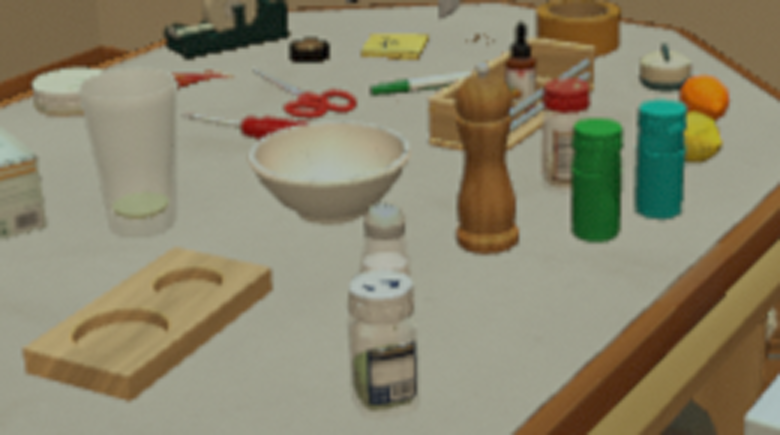

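Candidates confirmed by the crops: the red cap jar is the one with the red cap and brown contents at scene crop (400,250), since the others of its shape are wholly green or turquoise. The yellow lemon is at (438,390); (575,445) is orange. The white-cap jar at (80,110) is the only one at the near edge. Next I triangulate.

Run:
```python
from h import *
cs,_=load("scene0"); cd,_=load("side0"); cw,_=load("wrist0")
def tri(a,b):
    (o1,d1),(o2,d2)=a,b; d1=d1/np.linalg.norm(d1);d2=d2/np.linalg.norm(d2)
    s=np.linalg.lstsq(np.c_[d1,-d2],o2-o1,rcond=None)[0]; p,q=o1+d1*s[0],o2+d2*s[1]; return (p+q)/2,np.linalg.norm(p-q)
P={"white top98":((73,77),(382,284),98),"shaker top90":((211,98),(385,207),90),"mill knob170":((290,86),(487,70),170),"red top106":((400,206),(568,88),106),
"lemon26":((438,391),(699,137),26),"bowl rim62":((404,113),(330,148),60),"well+y25":((212,46),(120,325),25),"well-y25":((267,73),(188,281),25),
"rackback+y58":((537,185),None,58),"rackback-y58":((748,288),None,58),"rackfront+y58":((485,218),None,58),"rackfront-y58":((703,334),None,58),
"tumbler rim142":(None,(129,82),142),"tumbler base":((410,60),(140,215),3),"dropper102":((617,209),(520,27),102),"green":((274,205),(597,128),106),"turq":((302,256),(662,110),106)}
for n,(a,b,z) in P.items():
    A=a and (180+a[0]/3,145+a[1]/3); B=b and (175+b[0]/3,140+b[1]/3)
    o=[n]
    if A:o.append(("sc",onz(cs,*A,z)[:2].round()))
    if B:o.append(("sd",onz(cd,*B,z)[:2].round()))
    if A and B:
        p,g=tri(ray(cs,*A),ray(cd,*B)); o.append(("tri",p.round(),round(g,1)))
    print(*o)
for n,u,v,z in(("mill knob",204,209,168),("bowl",385,162,60),("shaker",237,40,88),("green",170,245,104),("lemon",214,342,40),("standcorner",330,22,25),("standcorner",411,19,25)): print("wr",n,onz(cw,u,v,z,True)[:2].round())
```

```text
white top98 ('sc', array([380., 275.])) ('sd', array([378., 278.])) ('tri', array([380., 275.,  97.]), np.float64(1.4))
shaker top90 ('sc', array([464., 145.])) ('sd', array([463., 152.])) ('tri', array([466., 148.,  88.]), np.float64(0.1))
mill knob170 ('sc', array([457.,   0.])) ('sd', array([448.,  17.])) ('tri', array([458.,   3., 166.]), np.float64(4.6))
red top106 ('sc', array([ 458., -143.])) ('sd', array([ 451., -138.])) ('tri', array([ 456., -143.,  105.]), np.float64(4.2))
lemon26 ('sc', array([ 377., -267.])) ('sd', array([ 371., -272.])) ('tri', array([ 372., -269.,   29.]), np.float64(5.2))
bowl rim62 ('sc', array([617.,  12.])) ('sd', array([627.,  10.])) ('tri', array([622.,  15.,  60.]), np.float64(6.1))
well+y25 ('sc', array([597., 332.])) ('sd', array([598., 326.])) ('tri', array([595., 329.,  27.]), np.float64(0.2))
well-y25 ('sc', array([603., 231.])) ('sd', array([604., 241.])) ('tri', array([607., 236.,  22.]), np.float64(1.4))
rackback+y58 ('sc', array([ 618., -171.]))
rackback-y58 ('sc', array([ 630., -398.]))
rackfront+y58 ('sc', array([ 544., -169.]))
rackfront-y58 ('sc', array([ 554., -401.]))
tumbler rim142 ('sd', array([757., 136.]))
tumbler base ('sc', array([771., 156.])) ('sd', array([770., 128.])) ('tri', array([756., 142.,  13.]), np.float64(3.4))
dropper102 ('sc', array([ 593., -280.])) ('sd', array([ 598., -300.])) ('tri', array([ 588., -284.,  107.]), np.float64(1.2))
green ('sc', array([381., -61.])) ('sd', array([379., -56.])) ('tri', array([381., -60., 105.]), np.float64(1.4))
turq ('sc', array([ 353., -132.])) ('sd', array([ 348., -126.])) ('tri', array([ 352., -132.,  105.]), np.float64(2.9))
wr mill knob [461.   5.]
wr bowl [619.  24.]
wr shaker [470. 149.]
wr green [389. -57.]
wr lemon [ 389. -249.]
wr standcorner [561. 183.]
wr standcorner [657. 193.]
```

Positions agree across views to about 5 mm. With yaw at +90°, tool x is world y, tool y is world x and tool z is down. First I look at the rack and lemon from above.

```bash
python3 -m handwheel '[[-0.2,-0.02,-0.1,0],[-0.2,-0.02,-0.1,0],[-0.2,-0.02,-0.1,0],[-0.2,-0.02,-0.1,0],[-0.2,-0.02,-0.1,0]]' 0; python3 -m handwheel '[[-0.17,-0.02,0,0],[-0.17,-0.02,0,0],[-0.17,-0.02,0,0],[-0.17,-0.02,0,0],[-0.17,-0.02,0,0]]'; python3 -c "
from h import *
print(read_state()['qd'].round(3)); snap('wrist','w1')"
```

```text
clock: 0.78
eef_pos: [529.7, -201.9, 278.4]
eef_rot: [3.141, 0.001, 1.568]
wrist_force: [-0.5, 1.4, 0.2]
finger_gap: 93.8
clock: 1.4
eef_pos: [509.6, -370.5, 277.9]
eef_rot: [-3.141, -0.0, 1.569]
wrist_force: [0.1, 0.4, -0.3]
finger_gap: 94.1
[ 0.014 -0.017  0.002 -0.     0.001 -0.003]
```

View pics/w1.png

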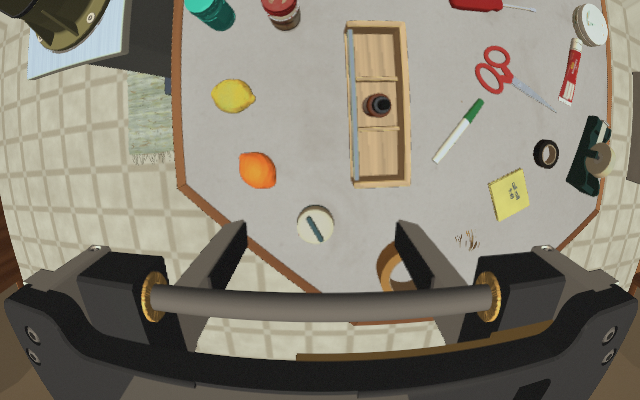

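The wrist picture shows the rack (corners about (403,21), (411,186), (350,186), (345,25)), the dropper at (377,104), the lemon at (233,96), and the orange at (257,170), which is ignored. Measuring lemon and rack.

Run:
```python
from h import *
c,im=load("w1"); h=cv2.cvtColor(im,cv2.COLOR_BGR2HSV)
m=cv2.inRange(h,(22,110,90),(35,255,255)); m[:, :195]=0; m[:,280:]=0; m[140:]=0
cn=max(cv2.findContours(m,0,2)[0],key=cv2.contourArea)
p=np.array([onz(c,u,v,26,True)[:2] for u,v in cn[:,0]],np.float32); print("lemon",cv2.minAreaRect(p),cv2.fitEllipse(p))
# rack wood mask hull -> z=58 plane outline
m=cv2.inRange(h,(8,45,90),(24,170,255)); m[:,:330]=0;m[:,425:]=0;m[200:]=0
m=cv2.morphologyEx(m,cv2.MORPH_CLOSE,np.ones((9,9)))
cn=max(cv2.findContours(m,0,2)[0],key=cv2.contourArea); print(cv2.boundingRect(cn))
p=np.array([onz(c,u,v,58,True)[:2] for u,v in cn[:,0]],np.float32); print("rack",cv2.minAreaRect(p))
for q in((403,21),(411,186),(351,187),(346,25)): print(q,onz(c,*q,58,True)[:2].round(1))
print("dropper",onz(c,380,104,100,True)[:2])
cv2.imwrite("pics/w1r.png",cv2.resize(im[5:205,200:430],None,fx=3,fy=3,interpolation=cv2.INTER_CUBIC)[:600])
```

```text
lemon ((377.9326477050781, -264.6556701660156), (56.189857482910156, 55.47248840332031), 30.14583969116211) ((377.6344909667969, -265.3883361816406), (48.13363265991211, 64.71998596191406), 74.00867462158203)
(344, 20, 67, 169)
rack ((590.479736328125, -279.9320068359375), (88.27320098876953, 238.4867401123047), 2.8962275981903076)
(403, 21) [ 625.6 -159.1]
(411, 186) [ 641.4 -396.9]
(351, 187) [ 553.3 -398.5]
(346, 25) [ 545.2 -170.4]
dropper [ 583.72745346 -282.89590291]
```

View pics/w1r.png

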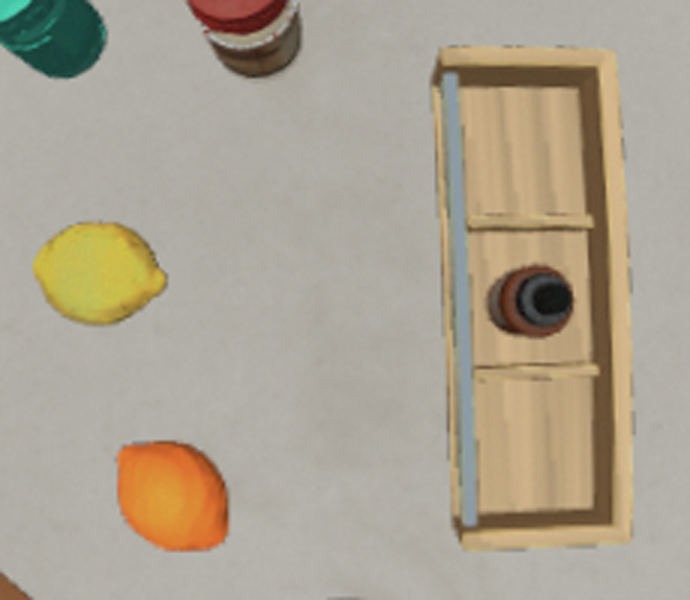

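Run:
```python
from h import *
c,im=load("w1")
g=lambda u,v,z: onz(c,200+u/3,5+v/3,z,True)[:2].round(1)
print("orange",g(173,497,26),"red cap top",g(232,0,106), "red base",g(265,62,0))
print("div+ L,R",g(468,222,37),g(592,221,37)," div- L,R",g(475,371,37),g(600,370,37))
print("floor back +y/-y corner",g(580,87,12),g(594,511,12))
print("back top outer",g(613,50,58),g(632,541,58),"inner",g(598,66,58),g(613,524,58))
print("front panel top corners",g(445,50,58),g(465,548,58))
print("rods z40",g(451,74,44),g(470,525,44))
```

```text
orange [ 414.7 -380.4] red cap top [ 457.4 -156.4] red base [ 460.4 -153.8]
div+ L,R [ 560.8 -245.2] [ 621.3 -242.1]  div- L,R [ 564.6 -317.2] [ 626.4 -315.2]
floor back +y/-y corner [ 622.  -167.5] [ 632.7 -390.4]
back top outer [ 627.6 -159.9] [ 640.8 -395.9] inner [ 620.  -168.8] [ 630.6 -387.6]
front panel top corners [ 548.4 -165.3] [ 559.  -399.5]
rods z40 [ 552.4 -173.2] [ 562.8 -391.4]
```

Rack centre is about (592,-281) with yaw about 2.8°. The lemon is at about (376,-267), long axis about -13°. Approaching the lemon with the jaws turned.

```bash
python3 -m handwheel '[[0.104,-0.134,0.13,-52],[0.104,-0.134,0.13,-52],[0.104,-0.134,0.13,-52],[0.104,-0.134,0.13,-52],[0.104,-0.134,0.13,-52]]' 0; python3 -m handwheel '[[0,0,0,-26],[0,0,0,-26],[0,0,0,-26],[0,0,0,-26]]'
python3 - <<'E'
from h import *
print(read_state()["joints"].round(2))
c,im=snap("wrist","w2"); im=im[:,:,::-1]; h=cv2.cvtColor(im.copy(),cv2.COLOR_BGR2HSV)
m=cv2.inRange(h,(22,110,70),(35,255,255))
for cn in cv2.findContours(m,0,2)[0]:
    if cv2.contourArea(cn)<300: continue
    p=np.array([onz(c,u,v,26,True)[:2] for u,v in cn[:,0]],np.float32); print(cv2.boundingRect(cn),cv2.fitEllipse(p))
E
```

```text
clock: 2.08
eef_pos: [375.0, -263.6, 147.7]
eef_rot: [3.141, -0.001, 2.485]
wrist_force: [1.0, -0.8, -0.6]
finger_gap: 94.1
clock: 2.58
eef_pos: [375.3, -262.5, 147.8]
eef_rot: [3.141, -0.0, 2.94]
wrist_force: [-0.6, 0.5, -0.4]
finger_gap: 94.1
[-0.69  0.12  1.81  0.    1.21 -2.06]
(295, 153, 48, 62) ((377.5879211425781, -264.6697692871094), (48.8618278503418, 63.237937927246094), 74.70243072509766)
```

View pics/w2.png

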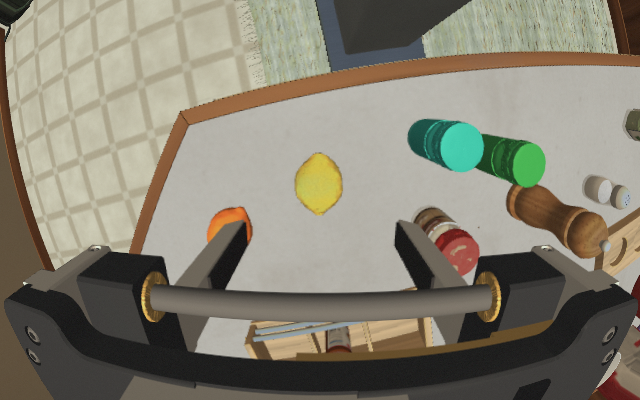

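Lemon is centred at pixel (319,184) between the fingers, at (377.5,-264.7) with its long axis square to the jaws. Grasp and lift.

```bash
python3 -m handwheel '[[-0.002,-0.002,0.06,0],[-0.002,-0.002,0.11,0],[-0.002,-0.002,0.132,0],[-0.002,-0.002,0.132,0]]' 0; python3 -m handwheel '[[0,0,0,0],[0,0,0,0],[0,0,0,0],[0,0,0,0],[0,0,0,0]]' 1 12;python3 -m handwheel '[[0,0,-0.05,0],[0,0,-0.11,0],[0,0,-0.17,0],[0,0,-0.2,0],[0,0,-0.2,0]]'
```

```text
clock: 3.12
eef_pos: [376.2, -264.0, 14.8]
eef_rot: [3.14, -0.003, 2.937]
wrist_force: [0.1, -0.3, 1.4]
finger_gap: 94.3
clock: 3.75
eef_pos: [376.3, -264.1, 14.9]
eef_rot: [3.14, -0.003, 2.937]
wrist_force: [0.1, -0.0, -1.0]
finger_gap: 47.4
clock: 4.38
eef_pos: [377.3, -265.0, 216.8]
eef_rot: [-3.141, 0.001, 2.937]
wrist_force: [0.9, -0.2, -0.1]
finger_gap: 1.0
```

The fingers were still closing, so I lifted too early and missed the lemon. Look again.

```bash
python3 -m handwheel '[[0,0,0.07,0],[0,0,0.07,0],[0,0,0.07,0],[0,0,0.07,0]]' 0
python3 - <<'E'
from h import *
c,im=snap("wrist","w3"); im=im[:,:,::-1]; h=cv2.cvtColor(im.copy(),cv2.COLOR_BGR2HSV)
m=cv2.inRange(h,(22,110,70),(35,255,255))
for cn in cv2.findContours(m,0,2)[0]:
    if cv2.contourArea(cn)<300: continue
    p=np.array([onz(c,u,v,26,True)[:2] for u,v in cn[:,0]],np.float32); print(cv2.boundingRect(cn),cv2.fitEllipse(p))
E
```

```text
clock: 4.88
eef_pos: [378.0, -265.6, 148.3]
eef_rot: [-3.14, 0.003, 2.937]
wrist_force: [0.0, 0.2, 0.5]
finger_gap: 37.5
(297, 150, 48, 62) ((377.2027893066406, -264.6766357421875), (49.4024658203125, 62.74016189575195), 74.49659729003906)
```

The lemon is unmoved. Fingers travel about 75 mm/s, so I allow more time.

```bash
python3 -m handwheel '[[0,0.001,0,0],[0,0.001,0,0],[0,0.001,0,0],[0,0.001,0,0],[0,0.001,0.05,0]]' 0; python3 -m handwheel '[[0,0,0.04,0],[0,0,0.082,0],[0,0,0.082,0]]' 0; python3 -m handwheel '[[0,0,0,0],[0,0,0,0],[0,0,0,0],[0,0,0,0],[0,0,0,0]]' 1 15;python3 -m handwheel '[[0,0,0,0],[0,0,0,0],[0,0,0,0],[0,0,0,0],[0,0,-0.02,0]]'
```

```text
clock: 5.55
eef_pos: [379.9, -265.9, 100.0]
eef_rot: [-3.137, 0.008, 2.937]
wrist_force: [0.5, 0.1, -1.4]
finger_gap: 91.1
clock: 5.92
eef_pos: [379.2, -265.4, 16.2]
eef_rot: [-3.14, 0.004, 2.937]
wrist_force: [-0.1, 0.4, -0.1]
finger_gap: 94.2
clock: 6.55
eef_pos: [379.2, -265.4, 16.4]
eef_rot: [-3.14, 0.004, 2.937]
wrist_force: [-0.7, -0.7, -0.0]
finger_gap: 47.1
clock: 7.18
eef_pos: [378.7, -264.9, 35.9]
eef_rot: [-3.141, 0.002, 2.937]
wrist_force: [-0.6, -0.3, 0.2]
finger_gap: 14.2
```

```bash
python3 -m handwheel '[[0,0,0,0]]'; python3 -c "
from h import *
snap('wrist','w4'); snap('scene','s4')
a=cv2.imread('pics/w4.png');b=cv2.imread('pics/s4.png')
cv2.imwrite('pics/c4.png',np.vstack([a[100:400],cv2.resize(b[190:350,220:560],(640,300))]))"
```

```text
clock: 7.3
eef_pos: [379.2, -265.4, 36.7]
eef_rot: [-3.14, 0.004, 2.937]
wrist_force: [0.6, 0.1, 0.3]
finger_gap: 1.6
```

View pics/c4.png

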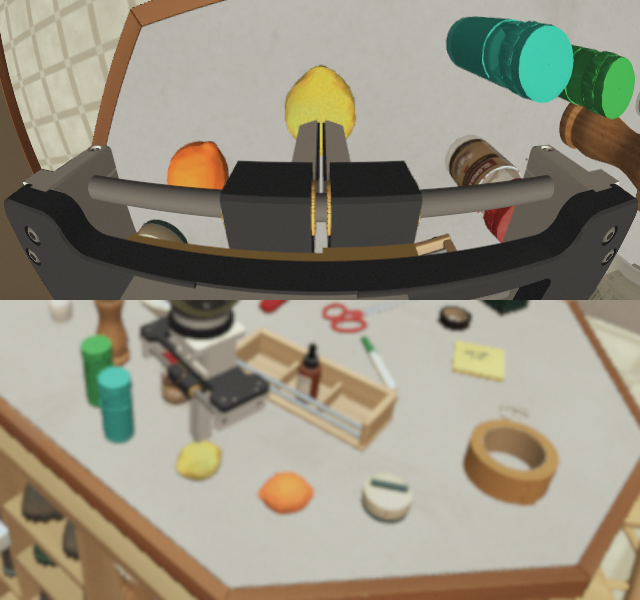

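The lemon (top image, (320,105)) lies ahead of the closed fingers along tool +x, undisturbed. The state's TCP and my lemon estimate must differ in that axis, so I check the fingertip against the calibration.

Run:
```python
from h import *
cs,_=load("s4"); cw,im=load("w4"); c2,_=load("w2")
p=np.array([379,-265.4,28.7])
print("tip proj scene",proj(cs,p),"wrist",proj(cw,p,True)); print("lemon proj scene",proj(cs,(377,-265,26)),"wrist",proj(cw,(377,-265,26),True))
print("scene fingertip seen (326,263) at z28 ->",onz(cs,326,263,28))
h=cv2.cvtColor(im,cv2.COLOR_BGR2HSV); m=cv2.inRange(h,(22,110,70),(35,255,255)); print(cv2.boundingRect(max(cv2.findContours(m,0,2)[0],key=cv2.contourArea)))
for n in("w2","w4"):
    c,_=load(n); R=np.array(c["R"]); print(n,-R.T@np.array(c["t"]),R[2],R[1])
```

```text
tip proj scene (np.float64(326.17778556277096), np.float64(273.92624205708876)) wrist (np.float64(319.6401201666967), np.float64(215.56764053592536))
lemon proj scene (np.float64(325.49365796753597), np.float64(275.0378614313871)) wrist (np.float64(319.637651914377), np.float64(211.73512782266448))
scene fingertip seen (326,263) at z28 -> [ 406.127637  -239.0585459   28.       ]
(285, 166, 71, 90)
w2 [ 304.30179257 -247.46800651  352.88213215] [ 0.24736128 -0.04973174 -0.96764619] [ 0.94813731 -0.19332679  0.25231013]
w4 [ 307.38886423 -249.44726744  241.44620489] [ 0.25112947 -0.05369219 -0.96646321] [ 0.94654767 -0.19519705  0.25679878]
```

Run:
```python
import cv2
a=cv2.imread('pics/s4.png');cv2.imwrite('pics/c5.png',cv2.resize(a[180:300,270:400],None,fx=5,fy=5,interpolation=cv2.INTER_CUBIC))
```

```text
(no output)
```

View pics/c5.png

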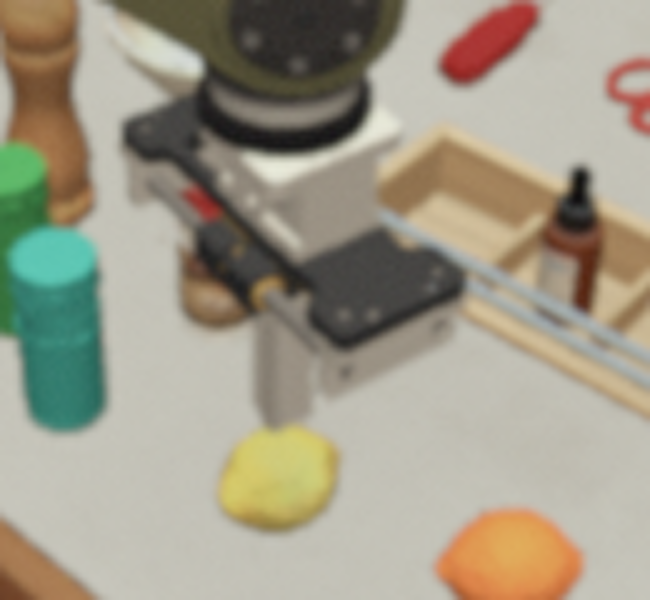

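Run:
```python
from h import *
cs,_=load("s4"); cw,_=load("w4"); c0,_=load("wrist0")
for z in(28,36,44,52,60): print(z,np.round(proj(cs,(379,-265.4,z)),1),np.round(proj(cw,(379,-265.4,z),True),1))
# open tips in wrist0: TCP (550,0,178), jaw along x
for z in(170,180,190,200,210): print(z,"row222 tips",onz(c0,245,222,z,True).round(0)[:2],onz(c0,397,222,z,True).round(0)[:2])
```

```text
28 [326.2 274.1] [319.6 215.3]
36 [326.2 271.9] [319.6 218.9]
44 [326.2 269.6] [319.5 222.9]
52 [326.3 267.3] [319.5 227.1]
60 [326.3 264.9] [319.4 231.7]
170 row222 tips [494.  -4.] [607.  -4.]
180 row222 tips [497.  -0.] [605.  -0.]
190 row222 tips [499.   3.] [602.   3.]
200 row222 tips [502.   7.] [599.   7.]
210 row222 tips [505.  11.] [597.  11.]
```

Both views put the fingertips some 20–30 mm higher than the reported TCP implies. A gentle touch on bare table settles the offset.

```bash
python3 -m handwheel '[[0,0,-0.02,0],[-0.089,0.021,-0.02,0],[-0.089,0.021,-0.02,0],[-0.089,0.021,0.025,0],[-0.089,0.021,0.025,0]]' 1; python3 -m handwheel '[[0,0,0.003,0],[0,0,0.004,0],[0,0,0.004,0]]'; for i in 1 2 3; do python3 -m handwheel '[[0,0,0.004,0],[0,0,0.004,0]]' | egrep 'pos|force'; done
```

```text
clock: 8.02
eef_pos: [468.0, -261.0, 7.3]
eef_rot: [3.14, -0.004, 2.937]
wrist_force: [0.4, -0.8, 0.4]
finger_gap: 0.6
clock: 8.4
eef_pos: [468.2, -261.3, 4.1]
eef_rot: [3.14, -0.003, 2.937]
wrist_force: [0.4, 0.1, 0.6]
finger_gap: 0.6
eef_pos: [468.1, -261.3, 0.1]
wrist_force: [-0.1, -0.4, 0.6]
eef_pos: [467.9, -261.1, -4.2]
wrist_force: [-1.1, -0.2, -0.3]
eef_pos: [467.7, -261.0, -8.7]
wrist_force: [-0.2, 0.0, 0.4]
```

No contact at TCP -9, so tips really sit well above where the specification says. Continue gently.

```bash
for i in 1 2 3 4; do python3 -m handwheel '[[0,0,0.003,0],[0,0,0.003,0]]' | egrep 'pos|force'; done
```

```text
eef_pos: [467.6, -260.9, -11.9]
wrist_force: [0.3, 0.6, 0.6]
eef_pos: [467.4, -260.8, -15.2]
wrist_force: [-0.3, 0.5, -0.3]
eef_pos: [467.3, -260.7, -18.5]
wrist_force: [-0.4, -0.1, -0.0]
eef_pos: [467.1, -260.6, -21.7]
wrist_force: [-0.5, -0.0, 0.1]
```

```bash
for i in 1 2 ; do python3 -m handwheel '[[0,0,0.003,0],[0,0,0.003,0]]' | egrep 'pos|force'; done
python3 - <<'E'
from h import *
c,im=snap('side','d6'); c2,i2=snap('scene','s6')
a=im[:,:,::-1]; b=i2[:,:,::-1]
cv2.imwrite('pics/c6.png',np.hstack([cv2.resize(b[170:300,290:420],(400,400),interpolation=2),cv2.resize(a[90:220,280:410],(400,400),interpolation=2)]))
E
```

```text
eef_pos: [466.9, -260.5, -25.0]
wrist_force: [0.3, 0.2, -0.4]
eef_pos: [467.2, -260.7, -27.0]
wrist_force: [-4.1, 2.3, 15.0]
```

View pics/c6.png

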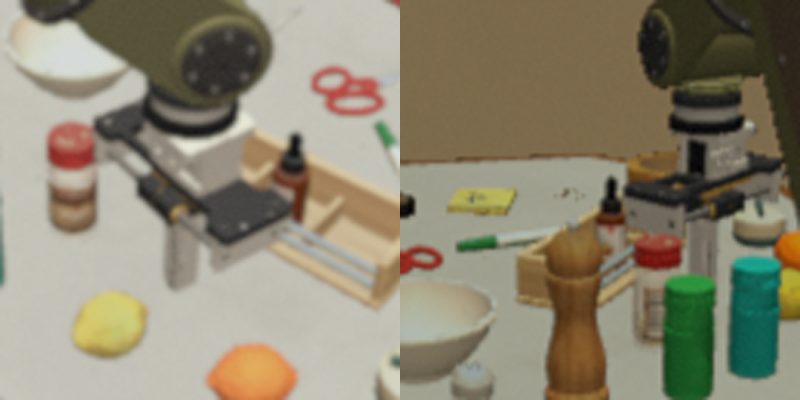

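Contact at reported z = -26.5 (15 N). Tips are therefore about 27 mm above the reported TCP, so the grasp point is at TCP z + 46, and every grasp height needs TCP z = g - 46. x and y agree with the cameras. Back to the lemon.

```bash
python3 -m handwheel '[[0,0,-0.05,0],[0,0,-0.09,0],[0.087,-0.022,-0.09,0],[0.087,-0.022,-0.09,0],[0.087,-0.022,-0.09,0]]' 0; python3 -m handwheel '[[0,0,0,0],[0,0,0,0],[0,0,0,0],[0,0,0,0],[0,0,0,0]]'
python3 - <<'E'
from h import *
c,im=snap("wrist","w7"); im=im[:,:,::-1]; h=cv2.cvtColor(im.copy(),cv2.COLOR_BGR2HSV)
m=cv2.inRange(h,(22,110,70),(35,255,255))
for cn in cv2.findContours(m,0,2)[0]:
    if cv2.contourArea(cn)<300: continue
    p=np.array([onz(c,u,v,26,True)[:2] for u,v in cn[:,0]],np.float32); print(cv2.boundingRect(cn),cv2.fitEllipse(p))
E
```

```text
clock: 11.38
eef_pos: [377.1, -265.0, 63.8]
eef_rot: [3.14, -0.005, 2.935]
wrist_force: [1.3, -0.3, 0.2]
finger_gap: 47.0
clock: 12.0
eef_pos: [377.1, -265.0, 63.7]
eef_rot: [3.14, -0.005, 2.935]
wrist_force: [0.3, 0.7, 0.5]
finger_gap: 92.6
(289, 163, 62, 81) ((377.3753356933594, -264.84527587890625), (49.48941421508789, 64.72940063476562), 75.88800811767578)
```

```bash
python3 -m handwheel '[[0,0,0.05,0],[0,0,0.084,0],[0,0,0.084,0]]' 0; python3 -m handwheel '[[0,0,0,0],[0,0,0,0],[0,0,0,0],[0,0,0,0],[0,0,0,0]]' 1 15;python3 -m handwheel '[[0,0,0,0],[0,0,0,0],[0,0,0,0]]';python3 -m handwheel '[[0,0,-0.02,0],[0,0,-0.06,0],[0,0,-0.12,0],[0,0,-0.17,0],[0,0,-0.17,0]]'
```

```text
clock: 12.42
eef_pos: [375.6, -263.8, -21.8]
eef_rot: [3.138, -0.009, 2.935]
wrist_force: [-0.1, -0.5, 0.5]
finger_gap: 94.1
clock: 13.05
eef_pos: [375.8, -264.1, -21.5]
eef_rot: [3.138, -0.009, 2.935]
wrist_force: [-1.8, -0.7, 3.3]
finger_gap: 50.8
clock: 13.42
eef_pos: [375.7, -264.1, -21.5]
eef_rot: [3.138, -0.009, 2.935]
wrist_force: [0.0, 0.4, 1.9]
finger_gap: 51.2
clock: 14.05
eef_pos: [378.3, -265.9, 151.7]
eef_rot: [3.141, -0.003, 2.936]
wrist_force: [0.2, -0.9, -1.9]
finger_gap: 50.7
```

Lemon held (gap 51, lifted). Carry to the bowl, turning back.

```bash
python3 -m handwheel '[[-0.089,0.163,0,50],[-0.089,0.163,0,50],[-0.089,0.163,0,50],[-0.089,0.163,0,50],[-0.089,0.163,0,50]]'; python3 -m handwheel '[[0.068,0.173,0,28],[0.068,0.173,0,28],[0.068,0.173,0,28],[0.068,0.173,0,28],[0.068,0.173,0,28]]';python3 - <<'E'
from h import *
c,im=snap("wrist","w8"); g=cv2.cvtColor(im,cv2.COLOR_RGB2HSV)
print(read_state()["eef_pos"],read_state()["eef_rot"])
E
```

```text
clock: 14.68
eef_pos: [498.9, -122.9, 149.6]
eef_rot: [-3.138, -0.005, 2.064]
wrist_force: [0.3, -0.3, -1.1]
finger_gap: 51.0
clock: 15.3
eef_pos: [618.4, 18.9, 147.7]
eef_rot: [-3.134, -0.002, 1.578]
wrist_force: [-0.7, -0.2, -0.6]
finger_gap: 51.2
[618.3238158   18.28841983 148.28353147] [-3.13452644e+00 -2.19970183e-03  1.57650386e+00]
```

View pics/w8.png

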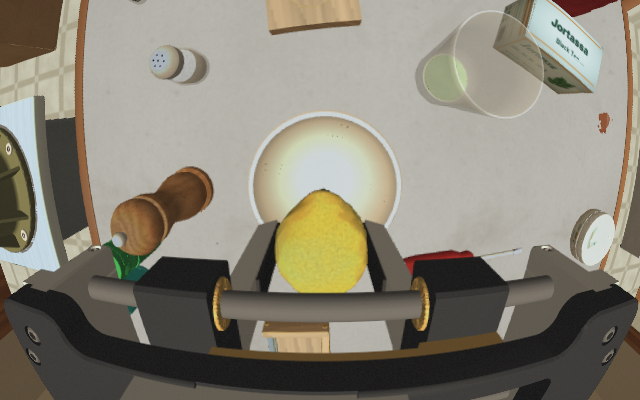

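The lemon is held between the fingers at (322,245), with the bowl rim behind it from column 249 to 401 and top at row 111. Compute the bowl centre.

Run:
```python
from h import *
c,_=load("w8")
for q in((249,185,61),(401,185,61),(325,111,61),(160,61,88),(118,240,168)): print(q,onz(c,*q,True)[:2].round(1))
```

```text
(249, 185, 61) [547.8  24.4]
(401, 185, 61) [697.8  25.8]
(325, 111, 61) [621.9  95.8]
(160, 61, 88) [468.5 149. ]
(118, 240, 168) [463.4   5.6]
```

```bash
python3 -m handwheel '[[0,0.004,0.05,0],[0,0.004,0.1,0],[0,0.004,0.138,0],[0,0.004,0.138,0]]'; python3 -m handwheel '[[0,0,0,0],[0,0,0,0],[0,0,0,0],[0,0,0,0]]' 0.25;python3 -m handwheel '[[0,0,-0.05,0],[0,0,-0.11,0],[0,0,-0.17,0],[0,0,-0.19,0]]' 0; python3 -m handwheel '[[0,-0.15,0,0],[0,-0.15,0,0],[0,-0.15,0,0],[0.07,-0.155,0,0],[0.07,-0.155,0,0]]'
python3 - <<'E'
from h import *
c,im=snap("wrist","w9")
E
```

```text
clock: 15.85
eef_pos: [619.2, 17.4, 8.0]
eef_rot: [-3.129, -0.002, 1.575]
wrist_force: [-0.2, 1.2, -1.1]
finger_gap: 51.1
clock: 16.35
eef_pos: [619.5, 17.4, 8.6]
eef_rot: [-3.13, -0.002, 1.576]
wrist_force: [-0.0, -0.1, 0.7]
finger_gap: 70.6
clock: 16.85
eef_pos: [622.6, 17.0, 203.3]
eef_rot: [-3.136, -0.002, 1.576]
wrist_force: [-0.4, 0.2, -1.8]
finger_gap: 93.8
clock: 17.48
eef_pos: [466.8, 88.6, 204.8]
eef_rot: [-3.137, -0.003, 1.579]
wrist_force: [1.2, 0.4, -0.0]
finger_gap: 93.9
```

View pics/w9.png

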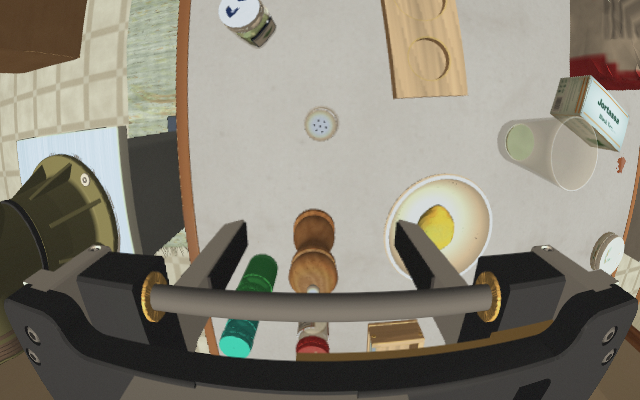

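Lemon is in the bowl at (437,228). The shaker cap is at (321,124), the narrow well at about (430,58), the white-cap jar at (240,12) and the mill head at (313,270).

Run:
```python
from h import *
c,im=load("w9")
print("shaker",onz(c,321,123,87,True).round(1))
h=cv2.cvtColor(im,cv2.COLOR_BGR2HSV); print("stand near corners",onz(c,393,98,25,True).round(1),onz(c,467,95,25,True).round(1))
print("narrow well right/bottom edges",onz(c,450,55,25,True).round(1),onz(c,432,81,25,True).round(1))
print(read_state()["eef_pos"])
```

```text
shaker [466.9 153.3  87. ]
stand near corners [556.2 185.7  25. ] [659.  197.9  25. ]
narrow well right/bottom edges [633.4 249.2  25. ] [607.8 211.5  25. ]
[467.04008165  88.04757875 204.60136183]
```

```bash
python3 -m handwheel '[[0.032,0,0.05,0],[0.064,0,0.1,0],[0.064,0,0.15,0],[0.064,0,0.195,0],[0.064,0,0.195,0]]' 0; python3 -m handwheel '[[0,0,0,0],[0,0,0,0],[0,0,0,0],[0,0,0,0],[0,0,0,0]]' 1 15;python3 -m handwheel '[[0,0,0,0],[0,0,0,0],[0,0,0,0]]';python3 -m handwheel '[[0,0,-0.02,0],[0,0,-0.06,0],[0,0,-0.11,0],[0,0,-0.11,0]]'
```

```text
clock: 18.15
eef_pos: [464.1, 151.4, 7.5]
eef_rot: [-3.132, -0.001, 1.578]
wrist_force: [-0.4, -0.4, 1.1]
finger_gap: 94.1
clock: 18.77
eef_pos: [464.2, 151.4, 7.8]
eef_rot: [-3.132, -0.001, 1.578]
wrist_force: [-0.6, 0.3, 0.2]
finger_gap: 47.3
clock: 19.15
eef_pos: [464.2, 151.5, 7.8]
eef_rot: [-3.132, -0.001, 1.578]
wrist_force: [0.2, 0.8, 0.4]
finger_gap: 39.9
clock: 19.65
eef_pos: [466.9, 151.8, 120.9]
eef_rot: [-3.138, -0.002, 1.578]
wrist_force: [-0.7, -0.1, -2.3]
finger_gap: 39.8
```

Shaker held (gap 40). Move to just short of the stand and measure it.

```bash
python3 -m handwheel '[[0.025,0.06,-0.06,0],[0.04,0.11,-0.06,0],[0.04,0.135,-0.06,0],[0.04,0.135,-0.06,0],[0.04,0.135,-0.06,0]]'
python3 - <<'E'
from h import *
c,im=snap("wrist","w10"); cv2.imwrite("pics/w10c.png",cv2.resize(im[0:270,220:500,::-1],None,fx=2.2,fy=2.2,interpolation=2)); print(read_state()["eef_pos"])
E
```

```text
clock: 20.27
eef_pos: [601.0, 192.5, 179.1]
eef_rot: [-3.136, -0.002, 1.578]
wrist_force: [0.4, -0.0, -1.5]
finger_gap: 39.6
[600.93701497 192.47709798 179.71498047]
```

View pics/w10c.png

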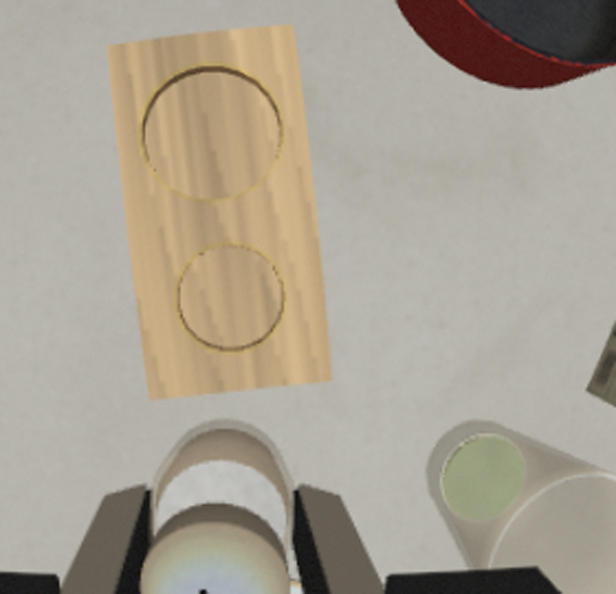

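Clear view: the wide well is at crop (212,133), the narrow at (232,297), and the shaker is upright in the fingers.

Run:
```python
from h import *
c,_=load("w10"); g=lambda u,v:onz(c,220+u/2.2,v/2.2,25,True)[:2]
print("wide",g(212.5,133),"narrow",g(232,297)); k=np.array([g(*q) for q in((108,45),(295,26),(331,380),(150,399))]); print(k.round(1),k.mean(0), cv2.minAreaRect(k.astype(np.float32)))
print("mid",(2*g(212.5,133)*48/90+0)[:0])
cap=onz(c,220+215/2.2,575/2.2,179.7+46-55+85,True); print("shaker cap centre guess",cap)
```

```text
wide [595.06106401 329.3140469 ] narrow [605.97058819 242.23696834]
[[539.2 380.1]
 [638.1 390.8]
 [660.  198.4]
 [562.2 186.9]] [599.84521153 289.07189693] ((599.9264526367188, 289.32281494140625), (99.45671844482422, 194.5879364013672), 6.7116217613220215)
mid []
shaker cap centre guess [600.68434983 199.82444183 255.7       ]
```

```bash
python3 -m handwheel '[[0.049,0.005,0,0],[0.049,0.005,0.06,0],[0.049,0.005,0.12,0],[0.049,0.005,0.132,0],[0.049,0.005,0.132,0]]'
python3 - <<'E'
from h import *
snap("wrist","w11"); print(read_state()["eef_pos"])
E
```

```text
clock: 20.95
eef_pos: [605.2, 241.8, 49.2]
eef_rot: [-3.137, -0.002, 1.578]
wrist_force: [-0.6, -0.2, -0.7]
finger_gap: 39.8
[605.89625701 242.0578939   50.47801469]
```

```bash
python3 -m handwheel '[[0,0,0.012,0],[0,0,0.022,0],[0,0,0.026,0],[0,0,0.029,0],[0,0,0.029,0]]'; python3 -m handwheel '[[0,0,0.002,0],[0,0,0.002,0]]'
```

```text
clock: 21.62
eef_pos: [605.8, 242.2, 21.3]
eef_rot: [-3.139, -0.003, 1.578]
wrist_force: [0.5, -0.9, -0.8]
finger_gap: 39.9
clock: 21.88
eef_pos: [605.7, 242.2, 19.3]
eef_rot: [-3.139, -0.003, 1.578]
wrist_force: [0.2, -0.1, -0.8]
finger_gap: 39.8
```

```bash
python3 -m handwheel '[[0,0,0.002,0],[0,0,0.002,0]]';python3 -m handwheel '[[0,0,0.002,0],[0,0,0.002,0]]'
```

```text
clock: 22.12
eef_pos: [606.2, 242.4, 18.6]
eef_rot: [-3.14, -0.003, 1.578]
wrist_force: [-2.2, -0.2, 9.5]
finger_gap: 39.8
clock: 22.38
eef_pos: [606.5, 242.6, 18.5]
eef_rot: [-3.141, -0.004, 1.578]
wrist_force: [-6.1, -2.4, 15.1]
finger_gap: 39.7
```

Seated (contact at 18.6, as expected from 7.8 + 11). Release, rise and go over the mill.

```bash
python3 -m handwheel '[[0,0,0,0],[0,0,0,0],[0,0,0,0],[0,0,0,0],[0,0,0,0]]' 0; python3 -m handwheel '[[0,0,-0.05,0],[0,0,-0.11,0],[0,0,-0.17,0],[0,0,-0.19,0]]'; python3 -m handwheel '[[-0.237,-0.145,0,0],[-0.237,-0.145,0,0],[-0.237,-0.145,0,0],[-0.237,-0.145,0,0],[-0.237,-0.145,0,0]]';python3 - <<'E'
from h import *
print(read_state()["eef_pos"])
c,im=snap("wrist","w12"); h=cv2.cvtColor(im,cv2.COLOR_RGB2HSV)
print(np.round(proj(c,(460,4,150),True)),np.round(proj(c,(460,4,170),True)))
m=cv2.inRange(h,(5,90,50),(20,220,230)); m[:, :250]=0;m[:,390:]=0
for cn in cv2.findContours(m,0,2)[0]:
    if cv2.contourArea(cn)>200: print(cv2.boundingRect(cn),cv2.minEnclosingCircle(cn))
E
```

```text
clock: 23.0
eef_pos: [606.5, 242.5, 18.4]
eef_rot: [-3.141, -0.004, 1.578]
wrist_force: [0.3, 0.3, -0.0]
finger_gap: 86.1
clock: 23.5
eef_pos: [607.5, 242.1, 213.0]
eef_rot: [3.136, -0.006, 1.578]
wrist_force: [0.5, 0.8, -0.9]
finger_gap: 94.0
clock: 24.12
eef_pos: [462.8, 2.1, 211.3]
eef_rot: [3.135, -0.005, 1.576]
wrist_force: [-0.0, -0.2, 0.0]
finger_gap: 94.3
[462.84362166   2.12709058 211.2734857 ]
[316. 196.] [316. 202.]
(296, 346, 94, 16) ((342.5, 355.0), 46.76814270019531)
(373, 276, 17, 16) ((381.0, 283.5), 10.965956687927246)
(291, 147, 52, 71) ((315.5, 182.0), 35.42960739135742)
```

Run:
```python
from h import *
c,im=load("w12")
print("head near edge +24:",onz(c,317,218,140,True)[:2]+[0,24],"L/R",onz(c,291,195,141,True)[:2],onz(c,343,195,141,True)[:2],"foot far edge -29:",onz(c,317,147,4,True)[:2]-[0,29])
k=im[190:215,305:330].astype(int); s=k.max(2)-k.min(2); ys,xs=np.where(s<45); print("knob px",len(xs),xs.mean()+305,ys.mean()+190, onz(c,xs.mean()+305,ys.mean()+190,168,True))
```

```text
head near edge +24: [460.72203232   3.91086242] L/R [436.66801636   2.47435361] [484.61639818   2.70562528] foot far edge -29: [459.86184857   3.98884606]
knob px 151 316.81456953642385 199.65562913907286 [460.61297374   5.63487296 168.        ]
```

Mill is at (460.5,4). Grasp its head.

```bash
python3 -m handwheel '[[0.002,-0.002,0.02,0],[0.002,-0.002,0.07,0],[0.002,-0.002,0.105,0],[0.002,-0.002,0.116,0],[0.002,-0.002,0.116,0]]' 0; python3 -m handwheel '[[0,0,0,0],[0,0,0,0],[0,0,0,0],[0,0,0,0],[0,0,0,0]]' 1 25;python3 -m handwheel '[[0,0,0,0],[0,0,0,0],[0,0,0,0]]';python3 -m handwheel '[[0,0,-0.02,0],[0,0,-0.06,0],[0,0,-0.12,0],[0,0,-0.15,0],[0,0,-0.15,0]]'
```

```text
clock: 24.8
eef_pos: [461.3, 3.6, 95.7]
eef_rot: [3.136, -0.005, 1.576]
wrist_force: [0.6, 0.5, 0.3]
finger_gap: 94.1
clock: 25.42
eef_pos: [461.2, 3.6, 95.8]
eef_rot: [3.136, -0.005, 1.576]
wrist_force: [-0.6, 1.0, 1.1]
finger_gap: 47.5
clock: 25.8
eef_pos: [461.2, 3.6, 95.8]
eef_rot: [3.136, -0.005, 1.576]
wrist_force: [-0.2, 0.0, 0.7]
finger_gap: 47.0
clock: 26.42
eef_pos: [461.1, 2.8, 247.2]
eef_rot: [3.132, -0.005, 1.576]
wrist_force: [-0.4, 0.8, -2.8]
finger_gap: 47.7
```

```bash
python3 -m handwheel '[[0.06,0.02,0,0],[0.18,0.07,0,0],[0.18,0.07,0,0],[0.18,0.07,0,0],[0.18,0.07,0,0]]';  python3 -m handwheel '[[0.147,0.064,0,0],[0.147,0.064,0,0],[0.147,0.064,0,0],[0.147,0.064,0,0],[0.147,0.064,0,0]]'
python3 - <<'E'
from h import *
print(read_state()["eef_pos"]); c,im=snap("wrist","w13")
E
```

```text
clock: 27.05
eef_pos: [529.6, 183.1, 246.7]
eef_rot: [3.135, -0.004, 1.577]
wrist_force: [0.3, -1.3, -2.0]
finger_gap: 46.9
clock: 27.68
eef_pos: [592.7, 328.9, 247.4]
eef_rot: [3.135, -0.003, 1.576]
wrist_force: [0.0, -0.5, -1.5]
finger_gap: 47.0
[592.74467739 328.88889824 247.43019735]
```

```bash
python3 -m handwheel '[[0.001,0.002,0.05,0],[0.001,0.002,0.09,0],[0.001,0.002,0.117,0],[0.001,0.002,0.12,0],[0.001,0.002,0.12,0]]'; python3 -m handwheel '[[0,0,0.005,0],[0,0,0.01,0],[0,0,0.015,0],[0,0,0.018,0]]';python3 -m handwheel '[[0,0,0.002,0],[0,0,0.002,0]]'
```

```text
clock: 28.35
eef_pos: [596.1, 329.8, 129.6]
eef_rot: [3.133, -0.004, 1.575]
wrist_force: [0.4, 0.4, -1.6]
finger_gap: 47.1
clock: 28.85
eef_pos: [596.1, 329.9, 111.1]
eef_rot: [3.134, -0.004, 1.575]
wrist_force: [0.5, -0.2, -0.9]
finger_gap: 47.0
clock: 29.1
eef_pos: [596.0, 329.9, 108.9]
eef_rot: [3.134, -0.004, 1.575]
wrist_force: [-0.0, -0.3, -1.1]
finger_gap: 47.4
```

```bash
python3 -m handwheel '[[0,0,0.002,0],[0,0,0.002,0]]';python3 -m handwheel '[[0,0,0.002,0],[0,0,0.002,0]]'
```

```text
clock: 29.35
eef_pos: [596.3, 330.0, 107.5]
eef_rot: [3.133, -0.004, 1.575]
wrist_force: [-0.2, -0.4, 2.5]
finger_gap: 46.8
clock: 29.6
eef_pos: [596.7, 330.4, 107.4]
eef_rot: [3.131, -0.006, 1.575]
wrist_force: [-2.6, -2.4, 12.3]
finger_gap: 46.8
```

Seated. Release, go over the white-cap jar and measure its cap.

```bash
python3 -m handwheel '[[0,0,0,0],[0,0,0,0],[0,0,0,0],[0,0,0,0],[0,0,0,0]]' 0; python3 -m handwheel '[[0,0,-0.05,0],[0,0,-0.1,0],[0,0,-0.1,0]]'; python3 -m handwheel '[[-0.08,-0.216,0.05,0],[-0.08,-0.216,0.05,0],[-0.08,-0.216,0.05,0],[-0.08,-0.216,0.05,0],[-0.08,-0.216,0.05,0]]';python3 - <<'E'
from h import *
print(read_state()["eef_pos"])
c,im=snap("wrist","w14"); print(np.round(proj(c,(380,276,98),True)))
cv2.imwrite("pics/w14c.png",im[20:300,160:600,::-1])
E
```

```text
clock: 30.22
eef_pos: [596.7, 330.3, 107.3]
eef_rot: [3.131, -0.006, 1.575]
wrist_force: [-0.6, 0.3, -0.2]
finger_gap: 92.6
clock: 30.6
eef_pos: [596.9, 330.4, 212.0]
eef_rot: [3.125, -0.009, 1.575]
wrist_force: [-0.6, 0.3, -0.8]
finger_gap: 93.9
clock: 31.22
eef_pos: [379.3, 248.9, 156.4]
eef_rot: [3.127, -0.008, 1.576]
wrist_force: [1.0, 0.2, 0.4]
finger_gap: 94.1
[379.29428525 248.92254606 156.40063478]
[320. 169.]
```

View pics/w14c.png

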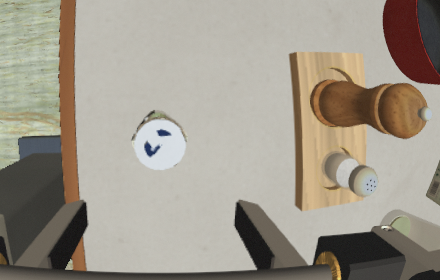

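White jar cap is at px (319,164), i.e. about (379.5,279). Mill and shaker stand in their wells. Grasp the jar.

```bash
python3 -m handwheel '[[0.03,0,0,0],[0.03,0,0.05,0],[0.03,0,0.1,0],[0.03,0,0.127,0],[0.03,0,0.127,0]]' 0; python3 -m handwheel '[[0,0,0,0],[0,0,0,0],[0,0,0,0],[0,0,0,0],[0,0,0,0]]' 1 18;python3 -m handwheel '[[0,0,0,0],[0,0,0,0],[0,0,0,0]]';python3 -m handwheel '[[0,0,-0.02,0],[0,0,-0.06,0],[0,0,-0.12,0],[0,0,-0.18,0],[0,0,-0.2,0]]'
```

```text
clock: 31.9
eef_pos: [383.3, 280.6, 29.0]
eef_rot: [3.128, -0.007, 1.575]
wrist_force: [-0.6, 0.7, 0.6]
finger_gap: 93.9
clock: 32.52
eef_pos: [383.4, 280.7, 29.3]
eef_rot: [3.127, -0.007, 1.575]
wrist_force: [-1.2, 0.1, 2.9]
finger_gap: 52.4
clock: 32.9
eef_pos: [383.3, 280.7, 29.3]
eef_rot: [3.128, -0.007, 1.575]
wrist_force: [-1.4, 0.5, 0.6]
finger_gap: 52.5
clock: 33.52
eef_pos: [381.3, 279.7, 232.8]
eef_rot: [3.123, -0.01, 1.575]
wrist_force: [-0.1, -0.8, -1.7]
finger_gap: 52.7
```

Held, but the gap of 52.5 is larger than the stated 47, so I check numerically how the jar sits in the fingers.

Run:
```python
from h import *
s=read_state(); print(s["eef_pos"],s["eef_rot"],s["finger_gap"])
c,im=snap("wrist","w15"); h=cv2.cvtColor(im,cv2.COLOR_RGB2HSV)
m=cv2.inRange(h,(0,0,200),(180,40,255)); m[:,:240]=0; m[:,400:]=0; m[290:]=0
for cn in cv2.findContours(m,0,2)[0]:
    if cv2.contourArea(cn)>300: print(cv2.boundingRect(cn),cv2.fitEllipse(cn))
p=s["eef_pos"]; print(proj(c,p+[0,0,46+23],True), proj(c,p+[24,0,46+23],True)); 
snap("scene","s15"); snap("side","d15")
cs,_=load("s15"); cd,_=load("d15")
for n,cc in(("sc",cs),("sd",cd)): print(n,proj(cc,p+[0,0,69]),proj(cc,p+[0,0,-29]))
h0=cv2.imread("pics/d15.png");
```

```text
[381.2537177  279.71808035 232.78713542] [ 3.12321652 -0.00964811  1.57501596] 52.70415853537721
(273, 227, 99, 63) ((323.0643615722656, 270.2928466796875), (87.38507080078125, 92.34705352783203), 84.61622619628906)
(250, 125, 150, 118) ((340.8238525390625, 188.67843627929688), (101.4510269165039, 163.31295776367188), 80.52438354492188)
(247, 100, 47, 54) ((270.2681884765625, 130.7498321533203), (40.26011276245117, 48.9136962890625), 1.793771743774414)
(248, 27, 49, 67) ((269.34954833984375, 58.59727478027344), (33.389686584472656, 62.928218841552734), 28.715036392211914)
(np.float64(321.92313193398496), np.float64(266.6644397205092)) (np.float64(369.9661307343111), np.float64(265.84580406216605))
sc (np.float64(190.74906999851507), np.float64(109.46343597256747)) (np.float64(197.37570956554205), np.float64(140.13919045114446))
sd (np.float64(296.7780856464417), np.float64(142.13074341961556)) (np.float64(298.6130973854641), np.float64(188.4098817562645))
```

Cap sits centred and round in the fingers (seen (323,270), predicted (322,267)), so the grip is good. Carry to the -y bay (597,-353).

```bash
python3 -m handwheel '[[-0.21,0.072,0,0],[-0.21,0.072,0,0],[-0.21,0.072,0,0],[-0.21,0.072,0,0],[-0.21,0.072,0,0]]';  python3 -m handwheel '[[-0.21,0.072,0,0],[-0.21,0.072,0,0],[-0.21,0.072,0,0],[-0.21,0.072,0,0],[-0.21,0.072,0,0]]';  python3 -m handwheel '[[-0.213,0.072,0.03,0],[-0.213,0.072,0.03,0],[-0.213,0.072,0.03,0],[-0.213,0.072,0.03,0],[-0.213,0.072,0.03,0]]'
python3 - <<'E'
from h import *
s=read_state(); print(s["eef_pos"])
c,im=snap("wrist","w16"); h=cv2.cvtColor(im,cv2.COLOR_RGB2HSV)
m=cv2.inRange(h,(8,45,90),(24,170,255)); m[225:]=0
m=cv2.morphologyEx(m,cv2.MORPH_CLOSE,np.ones((5,5)))
for cn in cv2.findContours(m,0,2)[0]:
    if cv2.contourArea(cn)>800: 
        print(cv2.boundingRect(cn),cv2.contourArea(cn)); a=cv2.approxPolyDP(cn,6,True)[:,0]; print(a.tolist())
# red cap
r=cv2.inRange(h,(0,120,60),(6,255,255))|cv2.inRange(h,(172,120,60),(180,255,255)); r[225:]=0
for cn in cv2.findContours(r,0,2)[0]:
    if cv2.contourArea(cn)>500: print("red",cv2.boundingRect(cn))
E
```

```text
clock: 34.3
eef_pos: [453.4, 67.8, 226.8]
eef_rot: [3.13, -0.007, 1.572]
wrist_force: [-0.1, -0.2, -0.2]
finger_gap: 52.2
clock: 34.92
eef_pos: [525.5, -143.1, 224.0]
eef_rot: [3.133, -0.008, 1.57]
wrist_force: [-1.1, 0.5, -0.7]
finger_gap: 52.7
clock: 35.55
eef_pos: [597.6, -356.0, 189.9]
eef_rot: [3.136, -0.01, 1.569]
wrist_force: [0.2, 1.1, -1.3]
finger_gap: 52.9
[ 597.59137855 -355.98721252  189.87882003]
(0, 83, 76, 142) 2126.5
[[18, 83], [18, 103], [3, 111], [18, 109], [19, 140], [3, 142], [0, 115], [0, 183], [8, 185], [12, 208], [0, 213], [0, 224], [1, 217], [15, 224], [75, 222], [53, 216], [48, 184], [50, 215], [32, 215], [27, 183], [43, 178], [25, 178], [22, 145], [38, 138], [21, 139], [19, 106], [36, 97], [20, 101]]
(93, 23, 42, 202) 2257.5
[[101, 23], [93, 89], [101, 196], [112, 224], [134, 224], [115, 203], [109, 25]]
(272, 8, 88, 217) 12653.5
[[345, 8], [272, 16], [284, 27], [295, 195], [282, 220], [306, 182], [329, 188], [353, 214], [348, 221], [314, 212], [291, 224], [359, 224]]
(587, 0, 53, 225) 4455.5
[[639, 0], [618, 0], [625, 30], [612, 17], [607, 24], [606, 127], [615, 136], [618, 105], [630, 108], [629, 139], [618, 139], [628, 145], [619, 212], [605, 212], [620, 164], [614, 151], [593, 161], [601, 175], [587, 175], [603, 198], [598, 224], [608, 216], [617, 224], [619, 215], [631, 215], [632, 224], [639, 214], [639, 72], [631, 69], [629, 48], [639, 38], [628, 33], [625, 15]]
red (555, 42, 26, 58)
red (447, 37, 50, 59)
```

Run:
```python
from h import *
c,im=load("w16")
print("corners",onz(c,345,8,58,True)[:2].round(1),onz(c,272,16,58,True)[:2].round(1))
g=cv2.cvtColor(im,cv2.COLOR_BGR2GRAY); h=cv2.cvtColor(im,cv2.COLOR_BGR2HSV)
m=cv2.inRange(h,(8,45,60),(24,190,255))
for r in (30,60,90,180,195):
    x=np.where(m[r,260:420])[0]+260; print(r,"back edge",onz(c,x.max()+1,r,58,True)[:2].round(1),"front rod/edge col",x.min(), onz(c,x.min(),r,44,True)[:2].round(1))
# dividers: column profile through bay floor
for col in (312,325): print(col,[int(v) for v in g[60:225:3,col]])
w=cv2.resize(im[0:300,230:430],None,fx=2,fy=2,interpolation=2)
cv2.imwrite("pics/w16c.png",np.hstack([w, cv2.resize(load("s15")[1][60:260,130:330],None,fx=2,fy=2)[:600] if 0 else w[:, :0]]))
```

```text
corners [ 626.  -159.5] [ 545.9 -168.2]
30 back edge [ 631.2 -186. ] front rod/edge col 284 [ 557.9 -181.7]
60 back edge [ 632.  -220.7] front rod/edge col 285 [ 559.3 -217.9]
90 back edge [ 634.1 -254.2] front rod/edge col 287 [ 561.5 -252.8]
180 back edge [ 639.8 -353.7] front rod/edge col 293 [ 567.1 -356.4]
195 back edge [ 640.2 -371. ] front rod/edge col 298 [ 572.6 -374.4]
312 [183, 183, 185, 186, 178, 176, 176, 175, 148, 168, 173, 173, 176, 175, 74, 63, 75, 25, 28, 26, 26, 56, 65, 79, 161, 179, 179, 157, 179, 147, 180, 182, 180, 182, 184, 182, 182, 182, 183, 182, 156, 149, 78, 85, 96, 83, 79, 113, 150, 150, 150, 122, 121, 116, 112]
325 [165, 165, 164, 161, 161, 161, 147, 179, 77, 163, 166, 166, 168, 168, 168, 170, 170, 83, 76, 71, 82, 138, 170, 170, 170, 170, 169, 115, 180, 166, 168, 168, 167, 167, 157, 157, 158, 160, 162, 163, 164, 144, 118, 77, 87, 97, 102, 102, 126, 127, 147, 109, 121, 143, 109]
```

View pics/w16c.png

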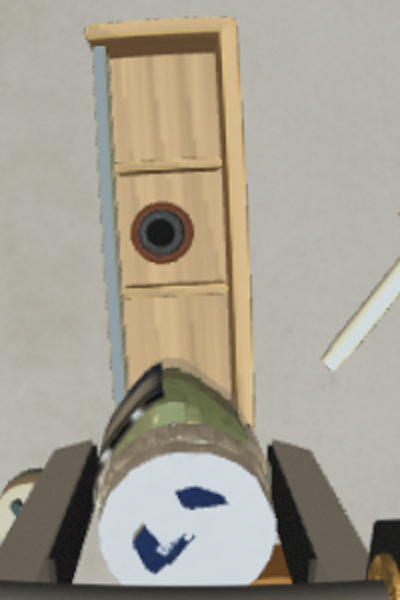

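The 16th and last picture: dividers at px (315,82.5) and (317,144.5), dropper at (311,116), jar upright in the fingers, and the bay floor ahead is clear. From here I check numerically.

Run:
```python
from h import *
c,_=load("w16")
for n,q in {"d+R":(341,82.5),"d+L":(289,85),"d-R":(343,144),"d-L":(292.5,146)}.items(): print(n,onz(c,*q,37,True)[:2].round(1))
print("dropper",onz(c,311,116.5,100,True)[:2].round(1))
print("back inner top",onz(c,230+224/2,20,58,True)[:2].round(1),onz(c,230+240/2,400/2,58,True)[:2].round(1))
p=np.array([597.6,-356,190-29]); print("base centre/far edge predicted",proj(c,p,True),proj(c,p+[0,23.5,0],True),"seen (320,180)"); print("cap pred",proj(c,p+[0,0,98],True),"seen",(230+187/2,518/2))
```

```text
d+R [ 622.6 -243.7]
d+L [ 563.2 -246.4]
d-R [ 625.2 -315.3]
d-L [ 566.6 -317.5]
dropper [ 589.8 -283.6]
back inner top [ 622.6 -174.3] [ 632.4 -376.9]
base centre/far edge predicted (np.float64(319.56491197604703), np.float64(209.00278814222077)) (np.float64(319.5043389959227), np.float64(179.8856995060039)) seen (320,180)
cap pred (np.float64(320.1697762583327), np.float64(266.6842709782393)) seen (323.5, 259.0)
```

Rack centre is (594,-280.5), so the -y bay is at (597.4,-354.4). The jar base matches its prediction. Lower it.

```bash
python3 -m handwheel '[[0.002,0,0.05,0],[0.002,0,0.1,0],[0.002,0,0.12,0],[0.002,0,0.12,0],[0.002,0,0.12,0]]'; python3 -m handwheel '[[0,0,0.008,0],[0,0,0.015,0],[0,0,0.02,0],[0,0,0.024,0],[0,0,0.024,0]]';python3 -m handwheel '[[0,0,0.002,0],[0,0,0.002,0]]'
```

```text
clock: 36.22
eef_pos: [599.6, -351.7, 73.7]
eef_rot: [3.132, -0.008, 1.57]
wrist_force: [-0.1, -1.1, -0.5]
finger_gap: 52.4
clock: 36.85
eef_pos: [599.7, -351.4, 49.2]
eef_rot: [3.132, -0.008, 1.57]
wrist_force: [-0.0, 0.2, -0.5]
finger_gap: 52.5
clock: 37.1
eef_pos: [599.7, -351.4, 47.1]
eef_rot: [3.133, -0.009, 1.57]
wrist_force: [0.2, -0.4, -0.9]
finger_gap: 52.9
```

```bash
python3 -m handwheel '[[-0.003,-0.002,0,0],[-0.003,-0.002,0.002,0],[-0.003,-0.002,0.003,0]]'; python3 -m handwheel '[[0,0,0.002,0],[0,0,0.002,0]]';python3 -m handwheel '[[0,0,0.002,0],[0,0,0.002,0]]'
```

```text
clock: 37.48
eef_pos: [597.6, -354.4, 43.9]
eef_rot: [3.133, -0.009, 1.57]
wrist_force: [0.1, -0.7, -1.0]
finger_gap: 52.4
clock: 37.72
eef_pos: [597.6, -354.3, 41.7]
eef_rot: [3.133, -0.009, 1.57]
wrist_force: [-0.8, -0.9, -0.6]
finger_gap: 52.5
clock: 37.98
eef_pos: [597.8, -354.9, 41.3]
eef_rot: [3.132, -0.007, 1.57]
wrist_force: [-4.0, 0.4, 10.0]
finger_gap: 52.4
```

Seated on the bay floor at 41.3 as expected. Release, then go near the red-cap jar and locate its cap.

```bash
python3 -m handwheel '[[0,0,0,0],[0,0,0,0],[0,0,0,0],[0,0,0,0],[0,0,0,0]]' 0; python3 -m handwheel '[[0,0,-0.05,0],[0,0,-0.1,0],[0,0,-0.12,0],[0,0,-0.12,0]]'; python3 -m handwheel '[[0.185,-0.14,0,0],[0.185,-0.14,0,0],[0.185,-0.14,0,0],[0.185,-0.14,0,0],[0.185,-0.14,0,0]]';python3 - <<'E'
from h import *
print(read_state()["eef_pos"])
c,im=snap("wrist","w17"); h=cv2.cvtColor(im,cv2.COLOR_RGB2HSV)
r=cv2.inRange(h,(0,120,60),(6,255,255))|cv2.inRange(h,(172,120,60),(180,255,255))
for cn in cv2.findContours(r,0,2)[0]:
    if cv2.contourArea(cn)>500:
        b=cv2.boundingRect(cn); (u,v),ra=cv2.minEnclosingCircle(cn); print("red",b,u,v,ra,onz(c,u,v,103,True).round(1))
print(proj(c,(457,-146,105),True))
E
```

```text
clock: 38.6
eef_pos: [597.8, -354.9, 41.2]
eef_rot: [3.132, -0.007, 1.57]
wrist_force: [-0.6, 0.1, -0.2]
finger_gap: 94.0
clock: 39.1
eef_pos: [597.1, -356.0, 162.7]
eef_rot: [3.129, -0.006, 1.57]
wrist_force: [-0.4, -0.8, -0.7]
finger_gap: 94.0
clock: 39.72
eef_pos: [455.8, -169.1, 161.3]
eef_rot: [3.131, -0.007, 1.572]
wrist_force: [-0.2, -0.1, 0.9]
finger_gap: 94.1
[ 455.79241523 -169.09314793  161.25509269]
red (530, 175, 37, 54) 549.0 201.5 27.409038543701172 [ 709.2 -173.5  103. ]
red (296, 142, 50, 52) 320.1678466796875 167.24520874023438 25.803918838500977 [ 456.7 -140.7  103. ]
red (517, 114, 55, 23) 544.0 124.5 27.22600555419922 [687.8 -90.8 103. ]
(np.float64(320.5584561252453), np.float64(173.73477891338263))
```

Red cap at px (320,167), i.e. about (457,-142), agreeing with the first triangulation.

```bash
python3 -m handwheel '[[0.026,-0.001,0,0],[0.026,-0.001,0.05,0],[0.026,-0.001,0.1,0],[0.026,-0.001,0.127,0],[0.026,-0.001,0.127,0]]' 0; python3 -m handwheel '[[0,0,0,0],[0,0,0,0],[0,0,0,0],[0,0,0,0],[0,0,0,0]]' 1 18;python3 -m handwheel '[[0,0,0,0],[0,0,0,0],[0,0,0,0],[0,0,0,0]]';python3 -m handwheel '[[0,0,-0.02,0],[0,0,-0.06,0],[0,0,-0.12,0],[0,0,-0.14,0],[0,0,-0.14,0]]'
```

```text
clock: 40.4
eef_pos: [456.2, -143.6, 32.3]
eef_rot: [3.135, -0.008, 1.571]
wrist_force: [-0.6, 0.4, 0.1]
finger_gap: 93.9
clock: 41.02
eef_pos: [456.3, -143.6, 32.5]
eef_rot: [3.134, -0.008, 1.571]
wrist_force: [0.4, 0.4, 0.6]
finger_gap: 47.3
clock: 41.52
eef_pos: [456.3, -143.6, 32.5]
eef_rot: [3.134, -0.008, 1.571]
wrist_force: [1.1, -0.8, -1.4]
finger_gap: 44.2
clock: 42.15
eef_pos: [455.7, -144.8, 173.4]
eef_rot: [3.132, -0.007, 1.571]
wrist_force: [-0.2, -0.5, -2.0]
finger_gap: 44.3
```

```bash
python3 -m handwheel '[[-0.062,0.135,0,0],[-0.062,0.135,0,0],[-0.062,0.135,0,0],[-0.062,0.135,0,0],[-0.062,0.135,0.04,0]]'
python3 - <<'E'
from h import *
s=read_state();p=s["eef_pos"]; print(p)
c,im=snap("wrist","w18"); h=cv2.cvtColor(im,cv2.COLOR_RGB2HSV)
r=cv2.inRange(h,(0,120,60),(6,255,255))|cv2.inRange(h,(172,120,60),(180,255,255))
for cn in cv2.findContours(r,0,2)[0]:
    if cv2.contourArea(cn)>800: print("red",cv2.boundingRect(cn))
b=p+[0,0,-32.5]; print("cap pred",proj(c,b+[0,0,104],True),"base",proj(c,b,True))
E
python3 -m handwheel '[[0,0,0.03,0],[0,0,0.045,0],[0,0,0.045,0]]'
```

```text
clock: 42.78
eef_pos: [591.6, -206.7, 134.8]
eef_rot: [3.129, -0.006, 1.571]
wrist_force: [-0.6, -1.0, -1.9]
finger_gap: 44.0
[ 591.57122933 -206.73130722  134.84049295]
red (277, 211, 90, 82)
red (463, 147, 52, 66)
red (435, 70, 78, 28)
cap pred (np.float64(321.1905328625684), np.float64(269.4690372923559)) base (np.float64(319.2813915844484), np.float64(207.45486209323732))
clock: 43.2
eef_pos: [588.2, -204.8, 82.0]
eef_rot: [3.14, -0.01, 1.571]
wrist_force: [0.1, 0.3, -0.8]
finger_gap: 44.1
```

```bash
python3 -m handwheel '[[-0.002,0.002,0,0],[-0.002,0.002,0.01,0],[-0.002,0.002,0.02,0],[-0.002,0.002,0.03,0],[-0.002,0.002,0.033,0]]';python3 -m handwheel '[[0,0,0.002,0],[0,0,0.002,0]]';python3 -m handwheel '[[0,0,0.002,0],[0,0,0.002,0]]'
```

```text
clock: 43.82
eef_pos: [589.8, -206.3, 47.9]
eef_rot: [3.141, -0.011, 1.571]
wrist_force: [-0.2, 0.3, -1.5]
finger_gap: 44.1
clock: 44.08
eef_pos: [589.9, -206.2, 45.9]
eef_rot: [3.141, -0.011, 1.571]
wrist_force: [0.0, 0.6, -0.9]
finger_gap: 44.3
clock: 44.32
eef_pos: [590.2, -206.3, 44.5]
eef_rot: [3.14, -0.01, 1.571]
wrist_force: [-0.2, 0.5, 3.6]
finger_gap: 44.0
```

Seated at 44.5 as expected. Release, rise and run final numeric checks from the w1 viewpoint.

```bash
python3 -m handwheel '[[0,0,0,0],[0,0,0,0],[0,0,0,0],[0,0,0,0],[0,0,0,0]]' 0; python3 -m handwheel '[[0,0,-0.05,0],[0,0,-0.11,0],[0,0,-0.17,0],[0,0,-0.23,0],[0,0,-0.23,0]]';python3 -m handwheel '[[-0.16,-0.06,0,0],[-0.16,-0.06,0,0],[-0.16,-0.06,0,0],[-0.16,-0.06,0,0],[-0.16,-0.06,0,0]]'
python3 - <<'E'
from h import *
print(read_state()["eef_pos"])
c,im=snap("wrist","w19"); h=cv2.cvtColor(im,cv2.COLOR_RGB2HSV)
def rep(n,m,z,pred,win=60):
    u,v=proj(c,pred,True); w=np.zeros_like(m); y0,x0=max(0,int(v)-win),max(0,int(u)-win); w[y0:int(v)+win,x0:int(u)+win]=1; m=m*w
    cs=[k for k in cv2.findContours(m,0,2)[0] if cv2.contourArea(k)>80]
    for k in cs: (a,b),r=cv2.minEnclosingCircle(k); print(n,"px",round(a),round(b),"r",round(r,1),"->",onz(c,a,b,z,True)[:2].round(1),"pred",pred[:2])
red=cv2.inRange(h,(0,120,60),(6,255,255))|cv2.inRange(h,(172,120,60),(180,255,255))
rep("red",red,116,(590.6,-206.6,116)); rep("white",cv2.inRange(h,(0,0,185),(180,25,255)),110,(597.4,-354.4,110)); rep("dropper",cv2.inRange(h,(0,0,0),(180,255,50)),105,(594,-280.5,105),25)
c,im=snap("side","d19"); snap("scene","s19")
# glass unmoved: difference side/scene vs start, and lemon/mill/shaker
a=load("side0")[1].astype(int); b=load("d19")[1].astype(int)
print("tumbler region diff side",np.abs(a-b)[158:225,200:240].mean())
for n in("scene","side"):
    cc=cams.get_calibration(n)
    print(n,"lemon pred px",np.round(proj(cc,(622,19,38))),"mill head",np.round(proj(cc,(595,330,152))),"shaker cap",np.round(proj(cc,(605.5,241.7,95))))
    hh=cv2.cvtColor(load("d19" if n=="side" else "s19")[1],cv2.COLOR_BGR2HSV)
    for lab,mm in(("yellow",cv2.inRange(hh,(22,120,90),(35,255,255))),("brown",cv2.inRange(hh,(5,110,50),(16,220,200)))):
        for k in cv2.findContours(mm,0,2)[0]:
            x,y,w,hg=cv2.boundingRect(k)
            if cv2.contourArea(k)>60 and 150<x<400 and 90<y<300: print(n,lab,(x,y,w,hg))
E
```

```text
clock: 44.95
eef_pos: [590.2, -206.3, 44.5]
eef_rot: [3.14, -0.01, 1.571]
wrist_force: [0.8, 0.4, -0.2]
finger_gap: 90.7
clock: 45.58
eef_pos: [591.0, -209.2, 279.7]
eef_rot: [3.132, -0.007, 1.571]
wrist_force: [0.1, 0.2, -0.4]
finger_gap: 94.2
clock: 46.2
eef_pos: [531.2, -368.5, 277.2]
eef_rot: [3.133, -0.008, 1.571]
wrist_force: [0.2, -0.0, 0.7]
finger_gap: 94.2
[ 531.21370746 -368.50509208  277.22405337]
red px 368 44 r 18.8 -> [ 589.1 -207.4] pred (590.6, -206.6)
white px 371 165 r 17.8 -> [ 595.3 -355. ] pred (597.4, -354.4)
dropper px 365 106 r 6.1 -> [ 587.2 -282.7] pred (594, -280.5)
tumbler region diff side 21.68407960199005
scene lemon pred px [314. 187.] mill head [247. 129.] shaker cap [266. 151.]
scene brown (356, 215, 44, 27)
scene brown (156, 187, 416, 213)
scene brown (242, 126, 17, 39)
side lemon pred px [285. 198.] mill head [209. 199.] shaker cap [234. 208.]
side yellow (393, 291, 31, 40)
side yellow (261, 222, 181, 178)
side yellow (277, 190, 18, 9)
side yellow (296, 152, 22, 8)
side brown (342, 299, 45, 74)
side brown (224, 213, 208, 187)
side brown (203, 207, 28, 51)
side brown (201, 193, 22, 16)
side brown (364, 146, 44, 12)
```

Run:
```python
from h import *
a=load("side0")[1].astype(int); b=load("d19")[1].astype(int)
print("glass top diff",np.abs(a-b)[158:188,200:240].mean(),"background",np.abs(a-b)[180:215,160:195].mean())
print(read_state()["wrist_force"],read_state()["finger_gap"]); print(manip.sign_off())
```

```text
glass top diff 2.457222222222222 background 2.3248979591836734
[-1.00173117  0.2807879  -0.17806259] 93.87296405924924
the job is handed in; nothing more can be done
None
```

All five items are put away, and I handed the job in at about 46 s of the 128 s. The red-cap jar is in the rack's left bay and the white-cap jar in its right bay. The shaker and mill are in their wells, and the lemon is in the bowl.

**Last checks:**
- **Jars:** both cap centres came out within about 2.5 mm of the bay centres.
- **Seating:** each jar, the mill and the shaker made floor contact within 1 mm of the expected height before I let go. The last pictures I viewed, before the jars went in, showed the mill and shaker upright in their wells.
- **Lemon:** the side camera still sees it inside the bowl.
- **Dropper bottle:** still in the middle bay, measured about 7 mm from the bay centre, within its 22 mm tolerance.
- **Glass:** its upper part is unchanged in the side view. A first comparison of the whole glass differed, because the mill now stands in front of its lower part.

**What disagreed or failed:**
- **Fingertips:** they really stand about 27 mm behind the reported tool point, not 8 mm ahead of it. My first two closes on the lemon missed because of this, without disturbing it. I measured the offset by touching bare table and used it for every later grasp.
- **White-cap jar:** the gripper read about 52 mm on it instead of the stated 47 mm, but it sat centred in the fingers and seated normally.
- **Scene camera:** its colour check did not pick out the lemon, and I did not view the final pictures because my 16 views were used up.

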